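# Index the filter table out of the beam and hold the long cell in the light path

## Task

On the photometer, turn the small turntable by its upright post a quarter turn anticlockwise (seen from above) until it clicks into its second detent, so that the grey filter leaves the light path. Then take the long cell out of the rack, gripping it only by its two long frosted side faces and never touching its clear end windows, and hold it upright in mid-air, centred in the light path between lamp and detector with a clear window facing each of them. Finish while still holding it still there, touching nothing else with it, and leave the other cells and the glassware where they are.

Things in the scene. Friction and masses are not known exactly. Their poses are not given: they have to be found in the camera images.
- light_path (a point): Middle of the light path, 100 mm above the table. y runs along the path (level, towards the grey lamp), x level across it, away from the turntable's axis, z up. Lens barrels (26 mm thick) end 71 mm from here along +y and -y; behind them, from 85 mm, are the housings (lamp +y, detector -y), 70 x 70 mm, top 126 mm high. At the start the filter holder on the turntable stands here, top 127 mm high.
- indexer (a joint): Turntable angle, rad: about 0 at the start (filter in the light path), growing anticlockwise from above; second detent at 1.571 (filter out). A detent spring makes it resist at first; beyond about 0.85 it pulls into the second detent by itself when let go, to within 0.05 rad. Needs at most 4 N at the post. Stops at -0.1 and 1.85.
- indexer_axis (a point): Point on the turntable's upright axis, 110 mm above the table, level with indexer_handle; 55 mm from light_path in its -x direction. The turntable is a steel disc 116 mm across, top 30 mm above the table, reaching under the light path.
- indexer_handle (a point): Grip point on the turntable's upright post, a dark steel rod of 14 mm diameter from the disc up to 124 mm above the table; the point is 14 mm below its top, 50 mm from the turntable's axis, opposite the filter holder. It goes round with the table.
- cell_center (a point): Centre (half-way up, 31 mm above the table) of the long cell: closed, empty, 14 mm wide (x), 42 mm long (y), 50 mm tall (z), about 40 g, white flat stopper on top. The two long faces (to +x and -x) are frosted: grip there, across 14 mm. The narrow end faces (to +y and -y) are clear windows: never touch. It stands in a rack pocket 8 mm deep; 42 mm stand above the rack.
- cell: The same long cell, origin at the centre of its underside, same axes.
- rack: Cell rack, fixed grey slab 36 (x) x 196 (y) x 14 mm, origin at the centre of its underside; three pockets in a row along y, 61 mm apart, any of which may hold the long cell, the cells' lengths along the row.
- photometer: The fixed photometer with its turntable, origin on the table right under light_path, same axes as light_path.
- short_cell_a_center (a point): Centre of a short cell (14 x 20 x 50 mm) in another pocket of the rack; leave it.
- short_cell_b_center (a point): Centre of a second short cell (14 x 20 x 50 mm) in the remaining pocket; leave it.
- flask: Conical flask, 72 mm across, 110 mm tall, origin at its underside; leave it.
- reagent_bottle: Amber glass jar, 56 mm across, 120 mm tall, origin at its underside; leave it.
- beaker: Small glass beaker, 52 mm across, 55 mm tall, between robot and photometer, origin at its underside; leave it.
- wash_bottle: White wash bottle with bent spout, 60 mm across, 165 mm tall, origin at its underside; leave it.
- weigh_jar: Small white ceramic jar, 45 mm across and 45 mm tall, origin at its underside; leave it.

How it is judged:
By the outcome, as a careful person would: the job done as asked, in the order asked, and still so for the second after the job is handed in, while the arm keeps its last pose, push and grip.
It also fails if it takes over 58 s, if anything falls off the work surface, if the arm or the gripper's body presses on something with over 40 N, if the wrist force passes 120 N, or if a joint passes its speed limit or range.

## Robot

A 6-joint arm with a two-finger parallel gripper is mounted at the origin on the work surface. World frame = base frame: x ahead of the robot, y to its left, z up, the work surface at z = 0. Lengths are in m, angles in rad, forces in N, time in s.
With the tool pointing down it reaches from about 0.35 to 0.85 m from the base axis. Payload 8.1 kg.
Tool frame: the origin (TCP) lies at the very end of the fingers, on their centre line; the grasp point (between the pads) lies 19 mm behind it; z points along the fingers, y is the direction in which the jaws open and shut (so a half turn about z gives the same grasp; the last joint's range is limited). The gripper opens to 93 mm and grips with 3 to 60 N. Pads are 15 mm wide; open, the fingers measure 128 mm over their backs; the gripper's body (75 mm by 188 mm) begins 65 mm behind the grasp point.
Start: joints at [-1.307, 0.13, 1.488, -0, 1.523, -0.085], TCP at [0.205, -0.564, 0.219] pointing down, gripper open.
Joint ranges: [-2.96, 2.96], [-0.89, 2.26], [0.02, 2.5], [-1.34, 4.48], [0, 2.73], [-2.66, 2.66]. Speed limits (rad/s): [2.39, 2.39, 2.79, 3.14, 3.14, 3.14].

## Interface

Orientations are given as a rotation vector (axis times angle).
In Python, from plant import robot gives the robot as it stands.
- The arm moves only by the shell command python3 -m pendant 'ROWS' [OPENING] [FORCE]. ROWS is JSON, a list of rows, each an object with "delta_pos": the shift along the tool's x, y, z in m, a list of three; "spin": the turn about the tool's z in rad. In form: [{"delta_pos": [dx, dy, dz], "spin": spin}, ...]. A call has 1 to 10 rows; each row is the pose to reach, as a shift and turn from the pose measured when the call began, along the tool's axes at that moment; what a row does not reach only later rows make up. A row lasts 1/10 s, in which the tool goes at most 50 mm and 8.59 degrees, less where a joint would pass 70% of its speed; a pose out of reach is approached as far as the arm can. A call with a gripper value outside its range is refused whole. OPENING is the closure, from -1 (fully open) to 1 (shut), set as the call begins (- or left out, the last holds). The fingers move at their own pace and stop on an object; FORCE is the grip in N (left out, the last holds). Time passes only in rows, so rows that repeat a pose let the fingers close. It gives the time, the measured TCP pose, the force and the opening at its end, in the units of the state.
- robot.read_state(): the state, without advancing time (a new reading comes with each control period).
- robot.read_camera(name): name is "scene" or "top"; returns a dict with "color" (400x640x3 uint8, blue, green, red), "camera_matrix" (3x3 intrinsics, pixels), "R" (3x3) and "t" (3): a world point X has camera coordinates R X + t. Camera axes: x right, y down, z forward; pixel columns grow to the right and rows downward; lengths in m; the calibration is good to about 2 mm. A picture is of the moment at which its call begins. There is no depth.
- robot.close_job(): hands the job in, once; it reports no verdict.
Trained networks look in the newest picture that a camera, given by its name, has taken for a name from the list of things; names that differ only in an ending like _2 or _b are one class to them, and where a whole thing is asked for, a point or a joint stands for the part that bears it (a point fixed in the world has none). Each returns a list of dicts, best first, with "score" (0 to 1); they miss things now and then, are a little off and sometimes report something else, mostly with a low value. They report only what shows in the picture. A call takes as long as a camera call.
- robot.outline_of(camera, label): "mask" (400x640 bool, what is visible of it).
- robot.mark_of(camera, label): "location" ([x, y, z] in m, in the coordinates of the camera as it stood for that picture, good to about 4 mm: a listed point, or the origin of a listed thing).
The state is a dict: "t": time; "q": joint angles; "dq": joint speeds; "joint_torque": joint torques, N m; "tool_pos": TCP position; "orientation": TCP orientation; "force": force on the tool from outside, world axes, zero at the start; "wrist_torque": the same for the moment, N m; "opening": finger opening in m.
Only numpy, scipy, OpenCV 4.12 (cv2) and the standard library are available. Lean on these libraries where they do the work, as an engineer would, in place of code of your own. Each camera call takes 0.05 s, during which the arm holds its last target.

## Working session

There is one attempt and no reset: what is moved stays moved. The work goes in short steps, Python scripts to look and compute and a shell command to move; the robot and the scene stay as the last step left them, time stands still between calls to the robot, and variables do not carry over. Pictures are saved under pics/ and viewed, and the job is handed in when it is done.

```bash
ls; mkdir -p pics; python3 - <<'E'
from plant import robot
import cv2,numpy as np
s=robot.read_state()
print({k:np.round(v,3) for k,v in s.items()})
for c in("scene","top"):
    r=robot.read_camera(c); cv2.imwrite(f"pics/{c}0.png",r["color"])
    R=np.array(r["R"]);t=np.array(r["t"])
    print(c,"campos",np.round(-R.T@t,3), np.round(R,2).tolist(), np.round(np.array(r["camera_matrix"]),0).tolist())
    for n in ["light_path","indexer_axis","indexer_handle","cell_center","cell","rack","photometer","short_cell_a_center","flask","reagent_bottle","beaker","wash_bottle","weigh_jar"]:
        try:
            for m in robot.mark_of(c,n)[:3]:
                print(c,n,round(m["score"],2),np.round(R.T@(np.array(m["location"])-t),4))
        except Exception as e: print(n,e)
print(robot.read_state()["t"])
E
```

```text
pics
{'t': np.float64(0.0), 'q': array([-1.307,  0.131,  1.489, -0.   ,  1.523, -0.085]), 'dq': array([-0.001, -0.   ,  0.001, -0.   , -0.   , -0.001]), 'joint_torque': array([-0.0000e+00, -5.5984e+01, -4.9177e+01,  7.7000e-02,  3.5000e-02,
       -0.0000e+00]), 'tool_pos': array([ 0.205, -0.563,  0.218]), 'orientation': array([-3.092, -0.545,  0.   ]), 'force': array([ 0.184, -0.411,  0.021]), 'wrist_torque': array([ 0.031, -0.004,  0.011]), 'opening': np.float64(0.093)}
scene campos [1.328 0.055 0.593] [[-0.21, 0.98, -0.01], [0.54, 0.1, -0.83], [-0.81, -0.18, -0.55]] [[397.0, 0.0, 323.0], [0.0, 397.0, 199.0], [0.0, 0.0, 1.0]]
scene light_path 0.6 [0.5589 0.2377 0.1011]
scene indexer_axis 0.64 [0.5006 0.2374 0.1097]
scene indexer_handle 0.7 [0.4527 0.2375 0.1076]
scene cell_center 0.5 [ 0.4982 -0.1956  0.0326]
scene cell_center 0.38 [ 0.5584  0.241  -0.    ]
scene cell_center 0.27 [ 0.4973 -0.1927  0.0015]
scene rack 0.8 [ 0.4993 -0.1934 -0.0016]
scene photometer 0.82 [ 0.5581  0.2441 -0.0017]
scene short_cell_a_center 0.49 [0.4545 0.2342 0.107 ]
scene short_cell_a_center 0.48 [ 0.4
[... 444 characters left out ...]
 0.1139]
top indexer_axis 0.88 [0.5028 0.2374 0.1083]
top indexer_axis 0.19 [ 0.6371 -0.5318  0.0008]
top indexer_handle 0.82 [0.4567 0.2295 0.114 ]
top cell_center 0.53 [ 0.4983 -0.2006  0.0304]
top cell 0.67 [ 0.4934 -0.1996  0.007 ]
top rack 0.7 [ 0.495  -0.1949  0.0011]
top photometer 0.77 [0.5607 0.2425 0.0011]
top short_cell_a_center 0.56 [ 0.4832 -0.14    0.0267]
top short_cell_a_center 0.56 [ 0.5007 -0.2012  0.0342]
top flask 0.83 [ 0.7191 -0.2042 -0.0023]
top flask 0.34 [0.5518 0.2369 0.1044]
top reagent_bottle 0.95 [ 7.712e-01 -5.840e-02  1.000e-04]
top beaker 0.76 [0.3896 0.0173 0.0038]
top wash_bottle 0.75 [ 0.6398 -0.5341  0.0014]
top weigh_jar 0.76 [ 0.4255 -0.4841  0.004 ]
1.4
```

View pics/top0.png

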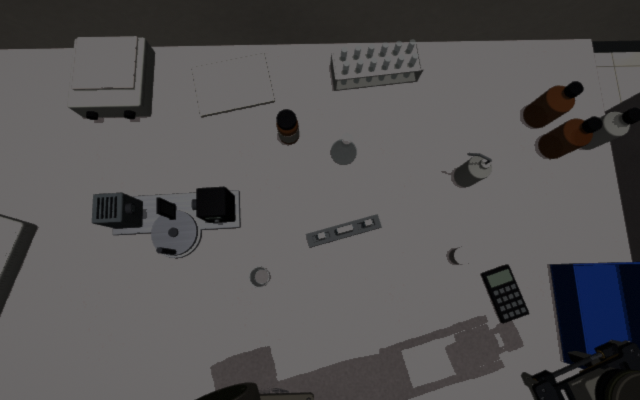

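View pics/scene0.png

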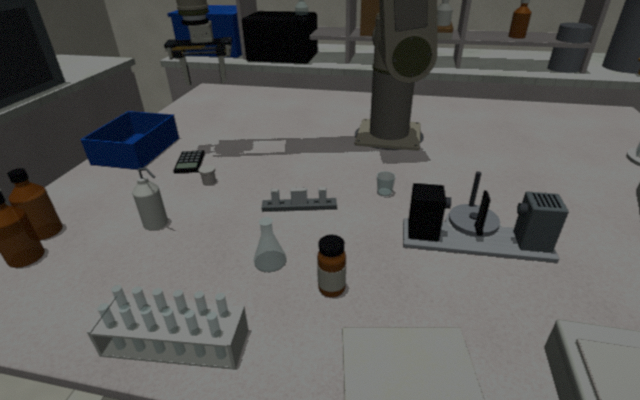

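The top view shows the rack at about (344,231), with the long cell in the middle pocket, and the photometer with its grey lamp at (120,208), filter at (166,208), post at (168,251) and detector at (215,204). Next I measure the angles.

```bash
cat > h.py <<'E'
from plant import robot
import cv2,numpy as np
def cam(c):
    r=robot.read_camera(c); return r["color"],np.array(r["camera_matrix"]),np.array(r["R"]),np.array(r["t"])
def unproj(px,z,K,R,t):
    px=np.atleast_2d(px).astype(float)
    d=(R.T@np.linalg.inv(K)@np.c_[px,np.ones(len(px))].T).T; C=-R.T@t
    return C+d*((z-C[2])/d[:,2])[:,None]
def proj(X,K,R,t):
    p=(K@(R@np.atleast_2d(X).T+t[:,None])).T; return p[:,:2]/p[:,2:]
def rect(im,K,R,t,x0,x1,y0,y1,z,s=2500):
    # output: up = +x, left = +y
    W=int((y1-y0)*s);H=int((x1-x0)*s)
    jj,ii=np.meshgrid(np.arange(W),np.arange(H))
    X=np.stack([x1-ii/s,y1-jj/s,np.full(ii.shape,z)],-1).reshape(-1,3)
    p=proj(X,K,R,t).astype(np.float32).reshape(H,W,2)
    return cv2.remap(im,p[...,0],p[...,1],cv2.INTER_CUBIC)
E
python3 - <<'E'
from h import *
im,K,R,t=cam("top")
g=np.clip(im.astype(float)*1.8,0,255).astype(np.uint8)
a=rect(g,K,R,t,.43,.57,-.32,-.08,.014,3000); cv2.imwrite("pics/rack_r.png",a)
b=rect(g,K,R,t,.42,.62,.08,.40,.03,2400); cv2.imwrite("pics/phot_r.png",b)
for c in("top","scene"):
    if c=="scene": im,K,R,t=cam("scene")
    for n,z in(("rack",.014),("cell",.05)):
        o=robot.outline_of(c,n)
        for m in o[:2]:
            ys,xs=np.nonzero(m["mask"]); P=unproj(np.c_[xs,ys],z,K,R,t)[:,:2]
            rr=cv2.minAreaRect(P.astype(np.float32)*1000); w=np.linalg.svd(P-P.mean(0),full_matrices=False)[2][0]
            print(c,n,round(m["score"],2),len(xs),np.round(P.mean(0),4),rr,np.degrees(np.arctan2(-w[0]*np.sign(w[1]),abs(w[1]))))
E
```

```text
top rack 0.76 746 [ 0.4977 -0.1937] ((499.335693359375, -195.4065704345703), (37.7789306640625, 196.08534240722656), 13.746475219726562) 13.96613088846752
top cell 0.62 516 [ 0.7048 -0.2018] ((708.5343017578125, -201.8272247314453), (60.12891387939453, 76.69750213623047), 88.1111068725586) 79.30298268259888
top cell 0.41 129 [ 0.4986 -0.195 ] ((498.45703125, -194.67813110351562), (17.86589813232422, 45.561180114746094), 14.561286926269531) 15.283972181680545
scene rack 0.62 700 [ 0.5154 -0.1915] ((510.6469421386719, -192.28294372558594), (55.45142364501953, 194.2993621826172), 14.1907377243042) 14.125965322024607
scene cell 0.57 243 [ 0.5261 -0.1887] ((524.152099609375, -188.30715942382812), (75.08805084228516, 37.532264709472656), 15.963424682617188) -71.46780367369769
```

View pics/rack_r.png

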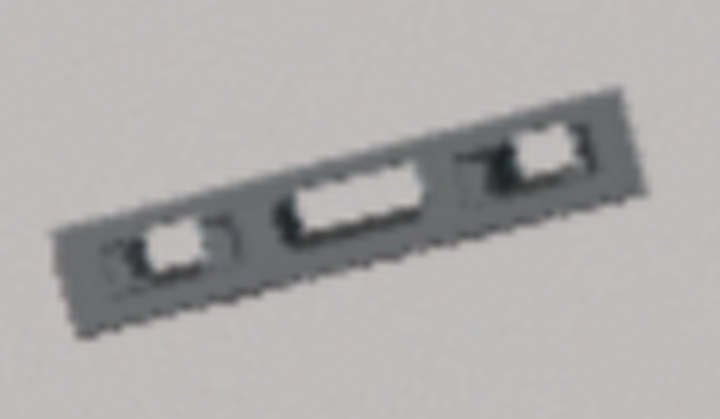

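View pics/phot_r.png

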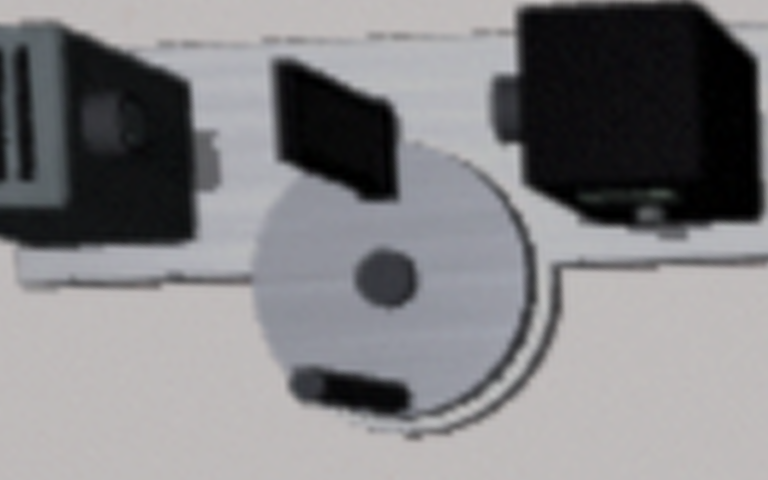

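```bash
cat >> h.py <<'E'
def model(P,yaw,ang=0.):
    c,s=np.cos(yaw),np.sin(yaw); M=np.array([[c,-s],[s,c]])
    W=lambda L:np.c_[np.asarray(L,float)[:,:2]@M.T+np.array(P),np.asarray(L,float)[:,2]]
    a=np.linspace(0,2*np.pi,60); out=[]
    out.append(W(np.c_[-.055+.058*np.cos(a),.058*np.sin(a),a*0+.03]))
    for sg in(1,-1):
        out.append(W(np.c_[.013*np.cos(a),a*0+sg*.071,.1+.013*np.sin(a)]))
        out.append(W([[x,sg*.085,z] for x,z in((-.035,.126),(.035,.126),(.035,.056),(-.035,.056),(-.035,.126))]))
        out.append(W([[x,sg*y,.126] for x,y in((-.035,.085),(.035,.085),(.035,.155),(-.035,.155),(-.035,.085))]))
    hx=-.055-.05*np.cos(ang);hy=-.05*np.sin(ang)
    out.append(W(np.c_[hx+.007*np.cos(a),hy+.007*np.sin(a),a*0+.124]))
    out.append(W([[hx,hy,.03],[hx,hy,.124]]))
    return out
def box(P,yaw,lx,ly,z0,z1):
    c,s=np.cos(yaw),np.sin(yaw); M=np.array([[c,-s],[s,c]]); o=[]
    for z in(z0,z1):
        q=np.array([[-1,-1],[1,-1],[1,1],[-1,1],[-1,-1]])*[lx/2,ly/2]
        o.append(np.c_[q@M.T+P,np.full(5,z)])
    return o
def overlay(im,K,R,t,curves,cx,cy,w,h,k,fn):
    g=np.clip(im.astype(float)*2.2,0,255).astype(np.uint8)[cy:cy+h,cx:cx+w]
    g=cv2.resize(g,None,fx=k,fy=k,interpolation=cv2.INTER_CUBIC)
    for i,X in enumerate(curves):
        p=(proj(X,K,R,t)-[cx,cy]+.5)*k
        cv2.polylines(g,[np.round(p*8).astype(np.int32)],False,[(0,0,255),(0,255,0),(255,0,255),(0,255,255)][i%4],1,cv2.LINE_AA,3)
    cv2.imwrite(fn,g)
def plan(x,y,z,yaw_deg):
    """delta_pos, spin for tool-down target, tool x at yaw"""
    from scipy.spatial.transform import Rotation as Ro
    s=robot.read_state(); A=Ro.from_rotvec(s["orientation"]).as_matrix()
    d=A.T@(np.array([x,y,z])-s["tool_pos"]); cur=np.degrees(np.arctan2(A[1,0],A[0,0]))
    sp=-((yaw_deg-cur+180)%360-180)
    print("yaw now",round(cur,1),"delta",np.round(d,4),"spin",round(np.radians(sp),4),"tilt",np.round(A[:,2],3))
E
python3 - <<'E'
from h import *
for c,b in(("top",(85,170,170,95,4)),("scene",(395,160,180,105,4))):
    im,K,R,t=cam(c)
    overlay(im,K,R,t,model((.5585,.239),.034),*b,f"pics/ov_{c}.png")
    b2=(290,200,110,60,6) if c=="top" else (250,175,100,50,7)
    overlay(im,K,R,t,box((.5,-.1965),.241,.014,.042,.014,.056)+box((.4992,-.1967),.241,.036,.196,0,.014),*b2,f"pics/ovr_{c}.png")
print(robot.read_state()["t"])
E
```

```text
1.8
```

View pics/ov_top.png

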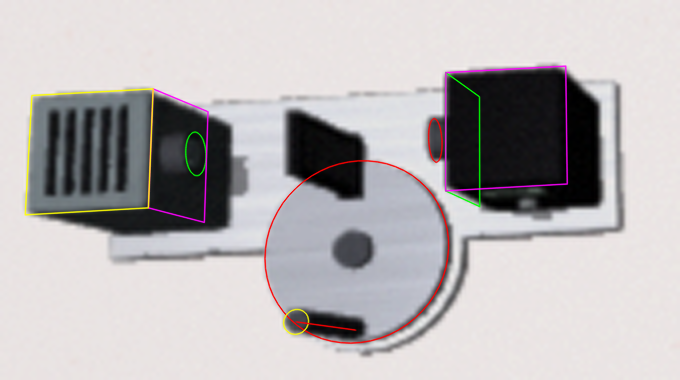

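View pics/ov_scene.png

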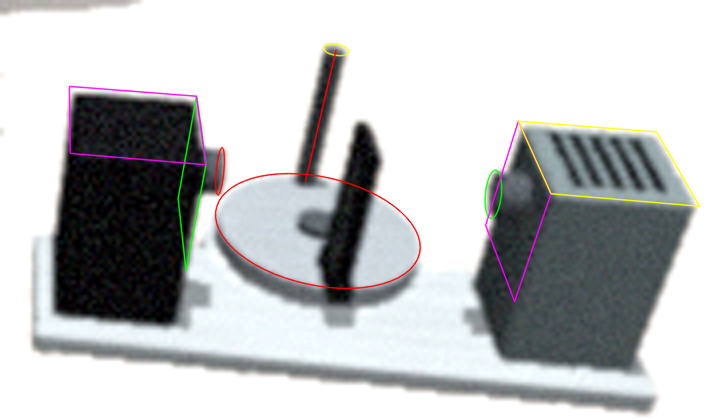

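View pics/ovr_top.png

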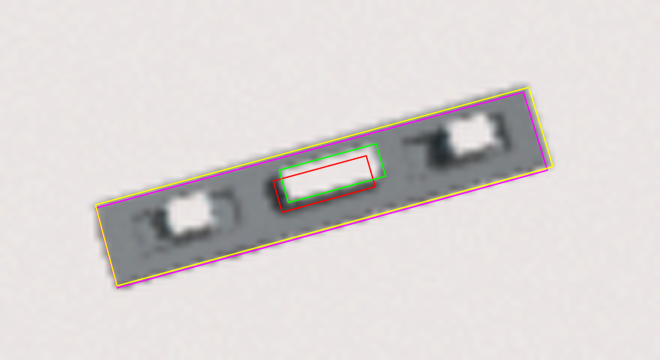

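View pics/ovr_scene.png

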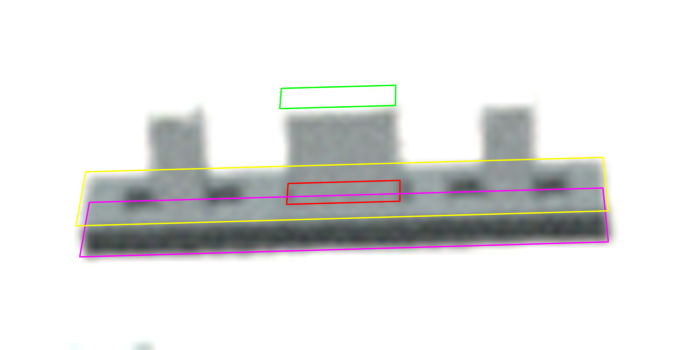

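```bash
python3 - <<'E'
from h import *
plan(.43,-.15,.24,2); plan(.4535,.2354,.24,2)
E
```

```text
yaw now 20.0 delta [ 0.3528 -0.3121 -0.0214] spin 0.3139 tilt [-0.  0. -1.]
yaw now 20.0 delta [ 0.5066 -0.6662 -0.0214] spin 0.3139 tilt [-0.  0. -1.]
```

```bash
python3 -m pendant '[{"delta_pos":[0.03,-0.027,-0.021],"spin":0.03},{"delta_pos":[0.066,-0.058,-0.021],"spin":0.06},{"delta_pos":[0.103,-0.091,-0.021],"spin":0.1},{"delta_pos":[0.14,-0.124,-0.021],"spin":0.14},{"delta_pos":[0.177,-0.157,-0.021],"spin":0.18},{"delta_pos":[0.214,-0.19,-0.021],"spin":0.22},{"delta_pos":[0.251,-0.222,-0.021],"spin":0.26},{"delta_pos":[0.288,-0.255,-0.021],"spin":0.3},{"delta_pos":[0.325,-0.288,-0.021],"spin":0.314},{"delta_pos":[0.353,-0.312,-0.021],"spin":0.314}]' -0.08 10
python3 - <<'E'
from h import *
plan(.4535,.2354,.2,2)
E
```

```text
t: 2.8
tool_pos: [0.4311, -0.1474, 0.24]
orientation: [-3.141, -0.056, -0.002]
force: [0.2, -0.3, -0.2]
opening: 0.05
yaw now 2.0 delta [ 0.0359 -0.3818  0.04  ] spin 0.0005 tilt [ 0.001  0.    -1.   ]
```

```bash
python3 -m pendant '[{"delta_pos":[0.004,-0.04,0],"spin":0},{"delta_pos":[0.008,-0.085,0],"spin":0},{"delta_pos":[0.012,-0.13,0],"spin":0},{"delta_pos":[0.016,-0.175,0.0],"spin":0},{"delta_pos":[0.02,-0.22,0.0],"spin":0},{"delta_pos":[0.025,-0.265,0.01],"spin":0},{"delta_pos":[0.03,-0.31,0.02],"spin":0},{"delta_pos":[0.034,-0.35,0.03],"spin":0},{"delta_pos":[0.036,-0.374,0.04],"spin":0},{"delta_pos":[0.036,-0.382,0.04],"spin":0}]'
python3 - <<'E'
from h import *
plan(.4535,.2354,.091,2)
for c,b in(("top",(85,170,170,120,4)),("scene",(395,130,180,135,4))):
    im,K,R,t=cam(c)
    overlay(im,K,R,t,model((.5585,.239),.034),*b,f"pics/a_{c}.png")
E
```

```text
t: 3.8
tool_pos: [0.4523, 0.2376, 0.1983]
orientation: [3.14, 0.06, -0.003]
force: [-0.0, 0.1, 0.2]
opening: 0.0502
yaw now 2.2 delta [0.0013 0.0022 0.1073] spin 0.0033 tilt [-0.002 -0.001 -1.   ]
```

View pics/a_scene.png

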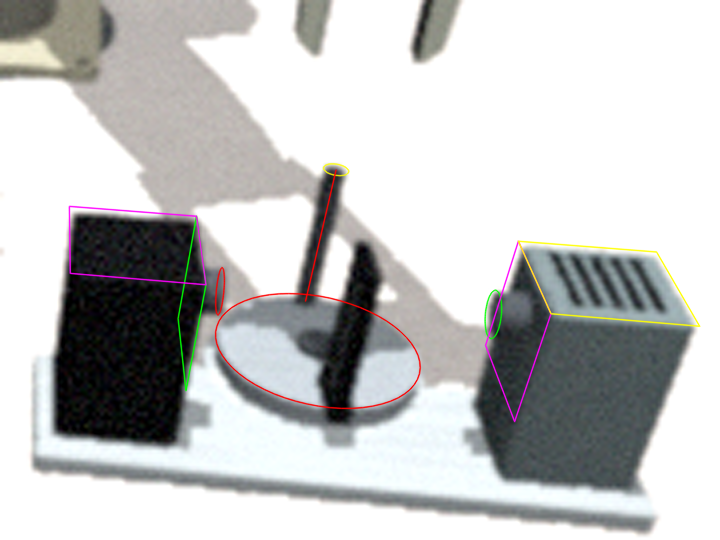

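View pics/a_top.png

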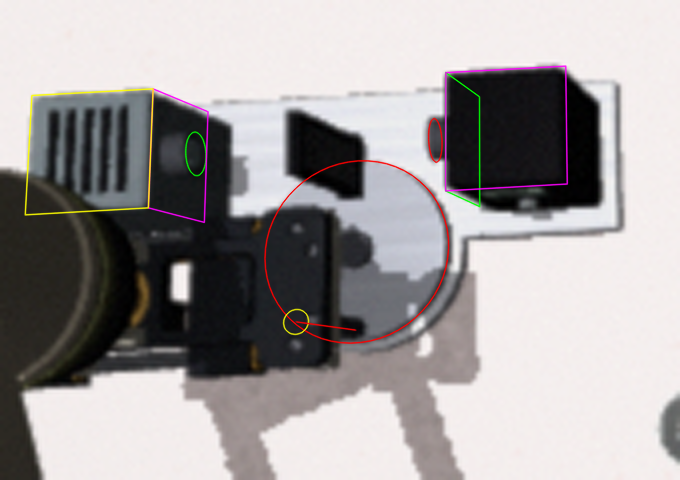

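The fingers sit over the post: the fingertips are at (315,50) and (420,55) in the scene crop, with the post top at (335,170). I descend and close.

```bash
python3 -m pendant '[{"delta_pos":[0.001,0.002,0.01],"spin":0},{"delta_pos":[0.001,0.002,0.03],"spin":0},{"delta_pos":[0.001,0.002,0.055],"spin":0},{"delta_pos":[0.001,0.002,0.08],"spin":0},{"delta_pos":[0.001,0.002,0.098],"spin":0},{"delta_pos":[0.001,0.002,0.107],"spin":0},{"delta_pos":[0.001,0.002,0.107],"spin":0}]'
python3 -m pendant '[{"delta_pos":[0,0,0],"spin":0},{"delta_pos":[0,0,0],"spin":0},{"delta_pos":[0,0,0],"spin":0},{"delta_pos":[0,0,0],"spin":0},{"delta_pos":[0,0,0],"spin":0},{"delta_pos":[0,0,0],"spin":0}]' 1 10
python3 - <<'E'
from h import *
s=robot.read_state(); print(s["tool_pos"],s["force"],s["opening"])
im,K,R,t=cam("scene"); overlay(im,K,R,t,[],395,130,180,135,4,"pics/b_scene.png")
# arc plan about axis, start radius vector from current tool pos
from scipy.spatial.transform import Rotation as Ro
A=Ro.from_rotvec(s["orientation"]).as_matrix()
ax=np.array([.5585,.239])-.055*np.array([np.cos(.034),np.sin(.034)])
r=s["tool_pos"][:2]-ax; print("r",np.linalg.norm(r),np.degrees(np.arctan2(r[1],r[0])))
r=-.05*np.array([np.cos(.034),np.sin(.034)])
for d in range(8,92,8):
    a=np.radians(d); M=np.array([[np.cos(a),-np.sin(a)],[np.sin(a),np.cos(a)]])
    w=np.r_[M@r-r,0]; print(d,np.round(A.T@w,4),round(-a,3))
E
```

```text
t: 4.6
tool_pos: [0.4537, 0.2327, 0.0917]
orientation: [3.14, 0.056, -0.003]
force: [0.3, -0.4, 0.5]
opening: 0.0504
t: 5.2
tool_pos: [0.4539, 0.2331, 0.0922]
orientation: [3.14, 0.057, -0.001]
force: [-0.6, 0.6, 3.6]
opening: 0.0137
[0.45394249 0.23312062 0.09222844] [-0.599113    0.61180679  3.59182805] 0.013681311010299303
r 0.04975114640691524 -175.37718274182703
8 [0.0005 0.007  0.    ] -0.14
16 [0.0019 0.0138 0.    ] -0.279
24 [0.0043 0.0203 0.    ] -0.419
32 [0.0075 0.0265 0.    ] -0.559
40 [0.0116 0.0322 0.    ] -0.698
48 [0.0165 0.0372 0.    ] -0.838
56 [0.022  0.0415 0.    ] -0.977
64 [0.028 0.045 0.   ] -1.117
72 [0.0345 0.0476 0.    ] -1.257
80 [ 0.0412  0.0493 -0.    ] -1.396
88 [ 0.0482  0.0501 -0.    ] -1.536
```

View pics/b_scene.png

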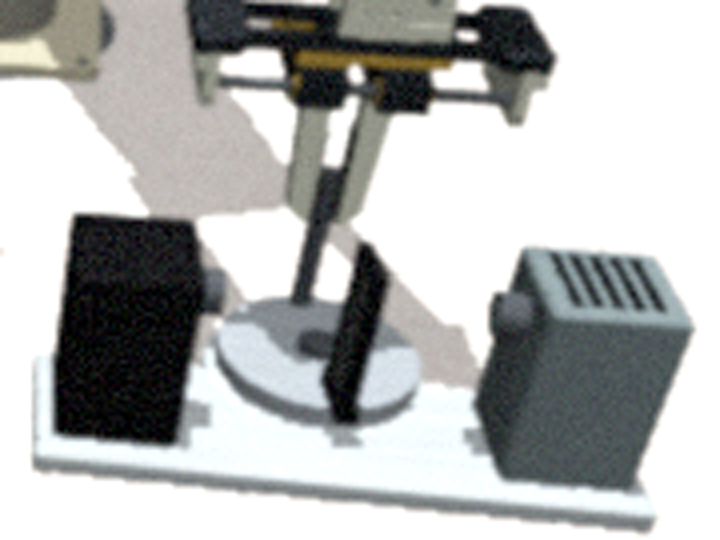

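```bash
python3 -m pendant '[{"delta_pos":[0,0.0035,0],"spin":-0.07},{"delta_pos":[0.0005,0.007,0],"spin":-0.14},{"delta_pos":[0.001,0.0104,0],"spin":-0.21},{"delta_pos":[0.0019,0.0138,0],"spin":-0.279},{"delta_pos":[0.003,0.017,0],"spin":-0.349},{"delta_pos":[0.0043,0.0203,0],"spin":-0.419},{"delta_pos":[0.0058,0.0234,0],"spin":-0.489},{"delta_pos":[0.0075,0.0265,0],"spin":-0.559},{"delta_pos":[0.0095,0.0294,0],"spin":-0.628},{"delta_pos":[0.0116,0.0322,0],"spin":-0.698}]'
python3 - <<'E'
from h import *
s=robot.read_state()
from scipy.spatial.transform import Rotation as Ro
A=Ro.from_rotvec(s["orientation"]).as_matrix()
ax=np.array([.5585,.239])-.055*np.array([np.cos(.034),np.sin(.034)])
r=s["tool_pos"][:2]-ax; th=np.degrees(np.arctan2(r[1],r[0]));print("r",np.linalg.norm(r),th+178.05,s["opening"],s["force"])
yaw=np.degrees(np.arctan2(A[1,0],A[0,0])); print("yaw",yaw)
for d in range(45,91,5):
    a=np.radians(d+180)+.034; w=np.r_[ax+.05*np.array([np.cos(a),np.sin(a)]),.0915]-s["tool_pos"]
    print(d,np.round(A.T@w,4),round(-np.radians(d+1.95-yaw),3))
E
```

```text
t: 6.25
tool_pos: [0.4682, 0.203, 0.0923]
orientation: [-2.929, -1.131, -0.005]
force: [7.5, 8.8, -8.0]
opening: 0.0137
r 0.04917437032801043 42.06774879749048 0.013728197945733834 [ 7.51901445  8.78078523 -7.96726193]
yaw 42.23209791810021
45 [-0.0007  0.0026  0.0008] -0.082
50 [-0.0001  0.0069  0.0008] -0.17
55 [0.0008 0.0112 0.0008] -0.257
60 [0.0021 0.0153 0.0008] -0.344
65 [0.0037 0.0194 0.0008] -0.431
70 [0.0057 0.0233 0.0008] -0.519
75 [0.008  0.0269 0.0008] -0.606
80 [0.0107 0.0304 0.0008] -0.693
85 [0.0136 0.0336 0.0009] -0.78
90 [0.0168 0.0366 0.0009] -0.868
```

```bash
python3 -m pendant '[{"delta_pos":[-0.0005,0.0026,0],"spin":-0.08},{"delta_pos":[0,0.0069,0],"spin":-0.17},{"delta_pos":[0.0008,0.0112,0],"spin":-0.257},{"delta_pos":[0.0021,0.0153,0],"spin":-0.344},{"delta_pos":[0.0037,0.0194,0],"spin":-0.431},{"delta_pos":[0.0057,0.0233,0],"spin":-0.519},{"delta_pos":[0.008,0.0269,0],"spin":-0.606},{"delta_pos":[0.0107,0.0304,0],"spin":-0.693},{"delta_pos":[0.0136,0.0336,0],"spin":-0.78},{"delta_pos":[0.0165,0.0362,0],"spin":-0.86}]'
python3 -m pendant '[{"delta_pos":[0,0,0],"spin":0},{"delta_pos":[0,0,0],"spin":0},{"delta_pos":[0,0,0],"spin":0},{"delta_pos":[0,0,0],"spin":0}]' 0.4
python3 - <<'E'
from h import *
s=robot.read_state(); print(s["tool_pos"],s["opening"],s["force"])
im,K,R,t=cam("scene"); overlay(im,K,R,t,model((.5585,.239),.034,np.pi/2),395,130,180,135,4,"pics/c_scene.png")
E
```

```text
t: 7.25
tool_pos: [0.5049, 0.1882, 0.0923]
orientation: [-2.187, -2.254, -0.007]
force: [1.5, 4.2, -0.9]
opening: 0.0138
t: 7.65
tool_pos: [0.5047, 0.188, 0.0922]
orientation: [-2.188, -2.253, -0.007]
force: [0.2, -0.2, 0.4]
opening: 0.0275
[0.50472014 0.18802902 0.09219059] 0.027508228504603195 [ 0.24703635 -0.19535141  0.3757521 ]
```

View pics/c_scene.png

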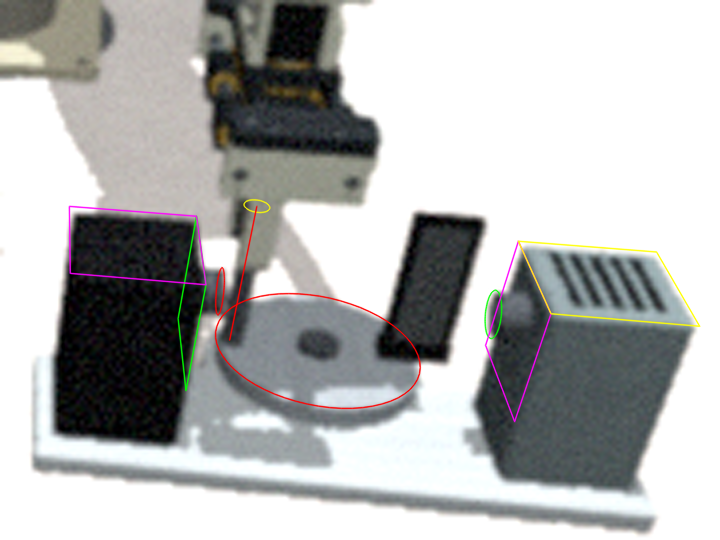

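```bash
python3 -m pendant '[{"delta_pos":[0,0,-0.01],"spin":0},{"delta_pos":[0,0,-0.03],"spin":0},{"delta_pos":[0,0,-0.06],"spin":0},{"delta_pos":[0,0,-0.095],"spin":0},{"delta_pos":[0,0,-0.12],"spin":0},{"delta_pos":[0,0,-0.13],"spin":0}]'
python3 - <<'E'
from h import *
im,K,R,t=cam("scene"); overlay(im,K,R,t,model((.5585,.239),.034,np.pi/2),395,130,180,135,4,"pics/d_scene.png")
for n in("indexer_handle","indexer_axis"):
    for m in robot.mark_of("scene",n)[:2]: print(n,round(m["score"],2),np.round(R.T@(np.array(m["location"])-t),4))
plan(.45,-.05,.24,103.8)
E
```

```text
t: 8.3
tool_pos: [0.506, 0.1879, 0.2265]
orientation: [2.188, 2.252, 0.015]
force: [0.8, 0.4, -0.3]
opening: 0.028
indexer_handle 0.64 [0.5033 0.1877 0.1066]
yaw now 91.7 delta [-0.2358 -0.0614 -0.0188] spin -0.2118 tilt [ 0.003  0.004 -1.   ]
```

View pics/d_scene.png

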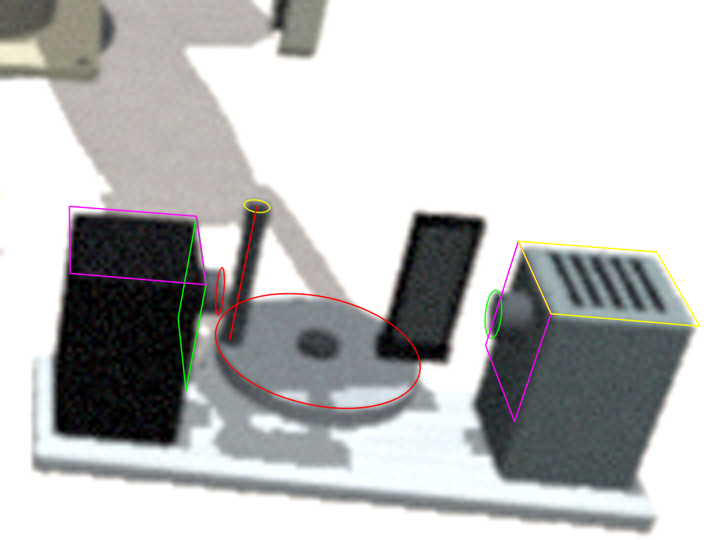

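The post and filter now fit the 90° model: post top at (257,206), filter holder at (435,285) out of the path. Now to the rack.

```bash
python3 - <<'E'
from h import *
plan(.4998,-.1965,.2,103.8)
E
```

```text
yaw now 91.7 delta [-0.3839 -0.016   0.0208] spin -0.2118 tilt [ 0.003  0.004 -1.   ]
```

```bash
python3 -m pendant '[{"delta_pos":[-0.03,-0.001,0],"spin":-0.02},{"delta_pos":[-0.07,-0.003,0],"spin":-0.04},{"delta_pos":[-0.112,-0.005,0],"spin":-0.07},{"delta_pos":[-0.154,-0.007,0],"spin":-0.1},{"delta_pos":[-0.196,-0.008,0.005],"spin":-0.13},{"delta_pos":[-0.238,-0.01,0.01],"spin":-0.16},{"delta_pos":[-0.28,-0.012,0.015],"spin":-0.19},{"delta_pos":[-0.32,-0.014,0.02],"spin":-0.21},{"delta_pos":[-0.36,-0.016,0.02],"spin":-0.212},{"delta_pos":[-0.384,-0.016,0.021],"spin":-0.212}]' -0.08 15
python3 -m pendant '[{"delta_pos":[0,0,0],"spin":0},{"delta_pos":[0,0,0],"spin":0}]'
python3 - <<'E'
from h import *
plan(.4998,-.1965,.06,103.8)
im,K,R,t=cam("scene"); overlay(im,K,R,t,box((.4998,-.1965),.241,.014,.042,.014,.056),230,120,130,100,6,"pics/e_scene.png")
for c in("top","scene"):
  if c=="top": im,K,R,t=cam("top")
  for n in("cell_center",):
    for m in robot.mark_of(c,n)[:2]: print(n,round(m["score"],2),np.round(R.T@(np.array(m["location"])-t),4))
  
E
```

```text
t: 9.45
tool_pos: [0.498, -0.1988, 0.197]
orientation: [-1.938, -2.468, -0.006]
force: [0.5, 0.2, 0.4]
opening: 0.0499
t: 9.65
tool_pos: [0.4966, -0.1984, 0.1945]
orientation: [-1.938, -2.463, -0.005]
force: [-0.2, 0.2, 0.1]
opening: 0.0504
yaw now 103.6 delta [0.     0.0039 0.1345] spin -0.0034 tilt [-0.004  0.007 -1.   ]
cell_center 0.5 [ 0.4981 -0.2003  0.0327]
cell_center 0.81 [ 0.6054 -0.0681 -0.0152]
```

View pics/e_scene.png

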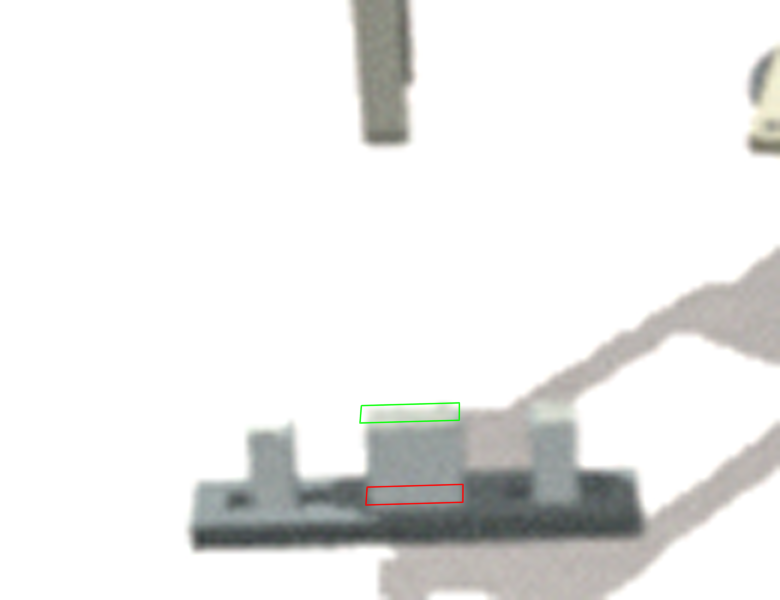

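```bash
python3 -m pendant '[{"delta_pos":[0,0.004,0.01],"spin":-0.003},{"delta_pos":[0,0.004,0.03],"spin":-0.003},{"delta_pos":[0,0.004,0.06],"spin":-0.003},{"delta_pos":[0,0.004,0.09],"spin":-0.003},{"delta_pos":[0,0.004,0.115],"spin":-0.003},{"delta_pos":[0,0.004,0.13],"spin":-0.003},{"delta_pos":[0,0.004,0.134],"spin":-0.003},{"delta_pos":[0,0.004,0.134],"spin":-0.003}]'
python3 - <<'E'
from h import *
plan(.5005,-.196,.022,103.8)
im,K,R,t=cam("scene"); overlay(im,K,R,t,[],230,140,130,90,6,"pics/f_scene.png")
im,K,R,t=cam("top"); overlay(im,K,R,t,[],280,180,130,90,6,"pics/f_top.png")
E
```

```text
t: 10.65
tool_pos: [0.5018, -0.1954, 0.0625]
orientation: [-1.931, -2.472, -0.006]
force: [-0.1, 0.5, 0.1]
opening: 0.0501
yaw now 104.0 delta [-0.0006 -0.0014  0.0405] spin 0.0034 tilt [-0.001  0.006 -1.   ]
```

View pics/f_scene.png

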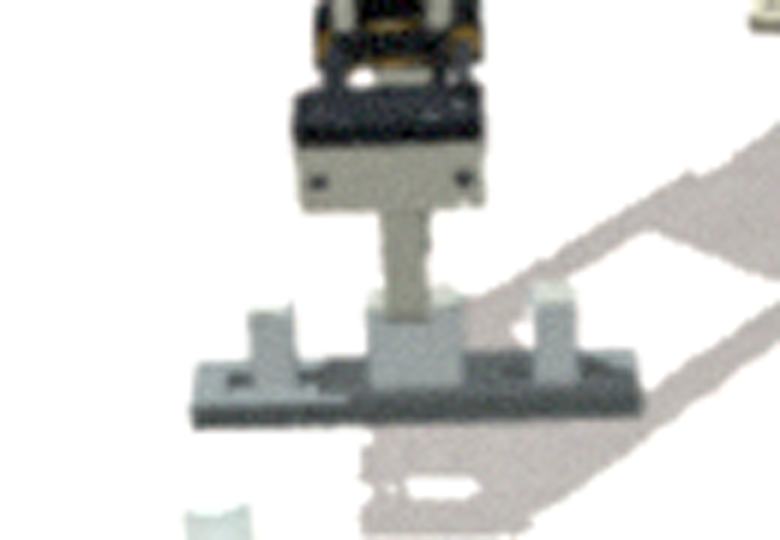

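View pics/f_top.png

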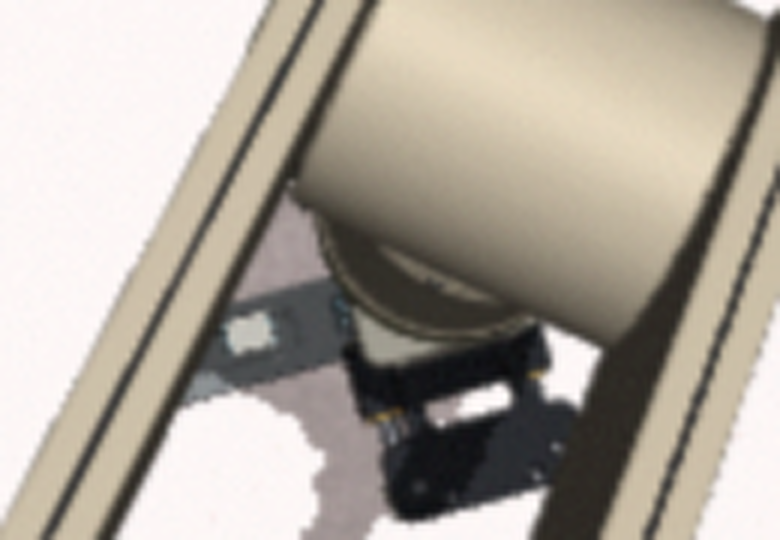

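```bash
python3 -m pendant '[{"delta_pos":[0.001,-0.0014,0.008],"spin":0.003},{"delta_pos":[0.001,-0.0014,0.018],"spin":0.003},{"delta_pos":[0.001,-0.0014,0.028],"spin":0.003},{"delta_pos":[0.001,-0.0014,0.036],"spin":0.003},{"delta_pos":[0.001,-0.0014,0.04],"spin":0.003},{"delta_pos":[0.001,-0.0014,0.04],"spin":0.003},{"delta_pos":[0.001,-0.0014,0.04],"spin":0.003}]'
python3 - <<'E'
from h import *
plan(.5008,-.195,.022,103.8)
im,K,R,t=cam("scene"); overlay(im,K,R,t,[],230,140,130,90,6,"pics/g_scene.png")
E
```

```text
t: 11.45
tool_pos: [0.5013, -0.1953, 0.0241]
orientation: [-1.937, -2.471, -0.007]
force: [0.6, 0.5, 0.8]
opening: 0.0502
yaw now 103.8 delta [ 0.0004 -0.0005  0.0021] spin 0.0 tilt [ 0.001  0.005 -1.   ]
```

View pics/g_scene.png

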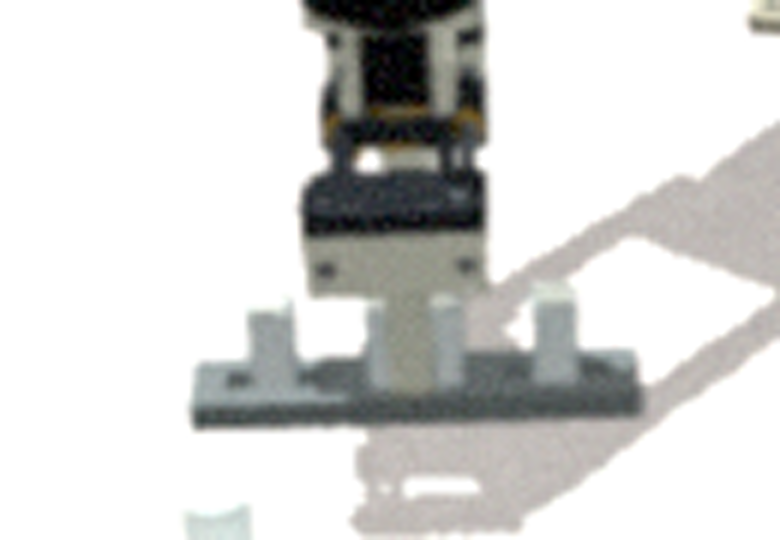

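The finger, at x about 410 px, is centred on the cell (368 to 463) and clear of both neighbours. Closing now.

```bash
python3 -m pendant '[{"delta_pos":[0,0,0.001],"spin":0},{"delta_pos":[0,0,0.001],"spin":0},{"delta_pos":[0,0,0.001],"spin":0},{"delta_pos":[0,0,0.001],"spin":0},{"delta_pos":[0,0,0.001],"spin":0},{"delta_pos":[0,0,0.001],"spin":0},{"delta_pos":[0,0,0.001],"spin":0}]' 1 15
python3 - <<'E'
from h import *
s=robot.read_state(); print(s["force"],s["wrist_torque"],s["opening"])
E
```

```text
t: 12.2
tool_pos: [0.5002, -0.1956, 0.0228]
orientation: [-1.936, -2.469, -0.004]
force: [-4.9, -1.7, -0.1]
opening: 0.014
[-4.87975272 -1.71790346 -0.08817512] [-0.5201319   0.76172108  0.09997961] 0.013996168618650585
```

```bash
python3 -m pendant '[{"delta_pos":[0,0,0],"spin":0},{"delta_pos":[0,0,0],"spin":0}]'
python3 -m pendant '[{"delta_pos":[0,0,-0.002],"spin":0},{"delta_pos":[0,0,-0.005],"spin":0},{"delta_pos":[0,0,-0.009],"spin":0},{"delta_pos":[0,0,-0.014],"spin":0},{"delta_pos":[0,0,-0.02],"spin":0},{"delta_pos":[0,0,-0.03],"spin":0},{"delta_pos":[0,0,-0.04],"spin":0},{"delta_pos":[0,0,-0.05],"spin":0},{"delta_pos":[0,0,-0.055],"spin":0},{"delta_pos":[0,0,-0.055],"spin":0}]'
python3 - <<'E'
from h import *
s=robot.read_state(); print(s["force"],s["opening"])
plan(.5,-.196,.21,103.8)
im,K,R,t=cam("scene"); overlay(im,K,R,t,[],230,110,130,110,5,"pics/h_scene.png")
E
```

```text
t: 12.4
tool_pos: [0.5002, -0.1956, 0.0227]
orientation: [-1.936, -2.469, -0.004]
force: [-1.7, 0.4, -0.4]
opening: 0.0139
t: 13.4
tool_pos: [0.5011, -0.1963, 0.0792]
orientation: [-1.937, -2.471, -0.005]
force: [-0.1, 0.0, 0.3]
opening: 0.0139
[-0.06540015  0.0450631   0.29719603] 0.013924552654499985
yaw now 103.8 delta [ 0.001  -0.0008 -0.1308] spin 0.0001 tilt [ 0.001  0.003 -1.   ]
```

View pics/h_scene.png

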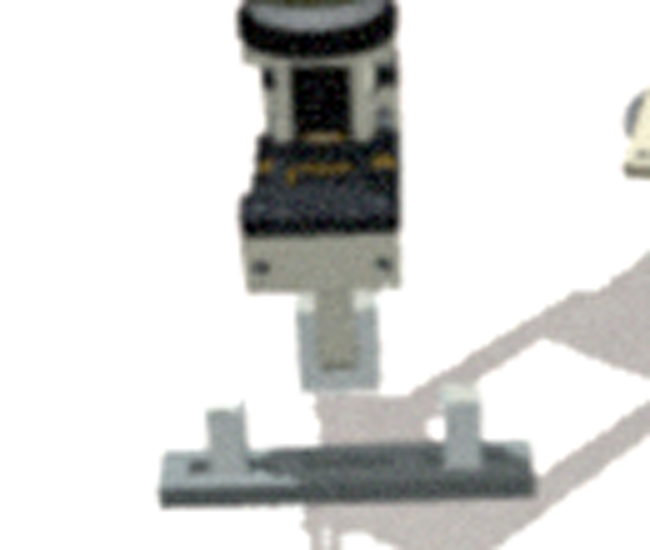

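The cell is out of the rack and upright at (340,345), and both short cells are still in place. I raise it and carry it over.

```bash
python3 -m pendant '[{"delta_pos":[0,0,-0.01],"spin":0},{"delta_pos":[0,0,-0.03],"spin":0},{"delta_pos":[0,0,-0.055],"spin":0},{"delta_pos":[0,0,-0.08],"spin":0},{"delta_pos":[0,0,-0.105],"spin":0},{"delta_pos":[0,0,-0.125],"spin":0},{"delta_pos":[0,0,-0.135],"spin":0},{"delta_pos":[0,0,-0.135],"spin":0}]'
python3 - <<'E'
from h import *
plan(.5585,.239,.215,92)
E
```

```text
t: 14.25
tool_pos: [0.5014, -0.197, 0.215]
orientation: [-1.938, -2.472, -0.006]
force: [-0.0, -0.6, -1.3]
opening: 0.014
yaw now 103.8 delta [0.4098 0.1595 0.0013] spin 0.206 tilt [ 0.002  0.003 -1.   ]
```

```bash
python3 -m pendant '[{"delta_pos":[0.012,0.005,0],"spin":0.01},{"delta_pos":[0.037,0.014,0],"spin":0.03},{"delta_pos":[0.07,0.027,0],"spin":0.05},{"delta_pos":[0.105,0.041,0],"spin":0.07},{"delta_pos":[0.14,0.055,0],"spin":0.09},{"delta_pos":[0.175,0.068,0],"spin":0.11},{"delta_pos":[0.21,0.082,0],"spin":0.13},{"delta_pos":[0.24,0.094,0],"spin":0.15},{"delta_pos":[0.26,0.101,0],"spin":0.16},{"delta_pos":[0.267,0.104,0],"spin":0.16}]'
python3 - <<'E'
from h import *
plan(.5585,.239,.215,92)
E
```

```text
t: 15.25
tool_pos: [0.5378, 0.0891, 0.2141]
orientation: [-2.126, -2.31, -0.003]
force: [-0.1, 0.2, 0.0]
opening: 0.0139
yaw now 94.8 delta [ 0.1477  0.0331 -0.0005] spin 0.0482 tilt [-0.001  0.003 -1.   ]
```

```bash
python3 -m pendant '[{"delta_pos":[0.012,0.003,0],"spin":0.01},{"delta_pos":[0.035,0.008,0],"spin":0.02},{"delta_pos":[0.06,0.013,0],"spin":0.03},{"delta_pos":[0.085,0.019,0],"spin":0.04},{"delta_pos":[0.11,0.025,0],"spin":0.048},{"delta_pos":[0.13,0.029,0],"spin":0.048},{"delta_pos":[0.143,0.032,0],"spin":0.048},{"delta_pos":[0.148,0.033,0],"spin":0.048},{"delta_pos":[0.148,0.033,0],"spin":0.048}]'
python3 - <<'E'
from h import *
plan(.5588,.239,.13,92)
plan(.5588,.239,.0918,92)
im,K,R,t=cam("scene"); overlay(im,K,R,t,box((.5588,.239),.034,.014,.042,.19,.25),395,90,180,150,4,"pics/i_scene.png")
E
```

```text
t: 16.15
tool_pos: [0.5583, 0.239, 0.2139]
orientation: [-2.18, -2.259, -0.001]
force: [0.2, -0.8, -0.3]
opening: 0.014
yaw now 92.0 delta [-0.0002  0.0006  0.0839] spin 0.0006 tilt [-0.001  0.002 -1.   ]
yaw now 92.0 delta [-0.0003  0.0007  0.1221] spin 0.0006 tilt [-0.001  0.002 -1.   ]
```

View pics/i_scene.png

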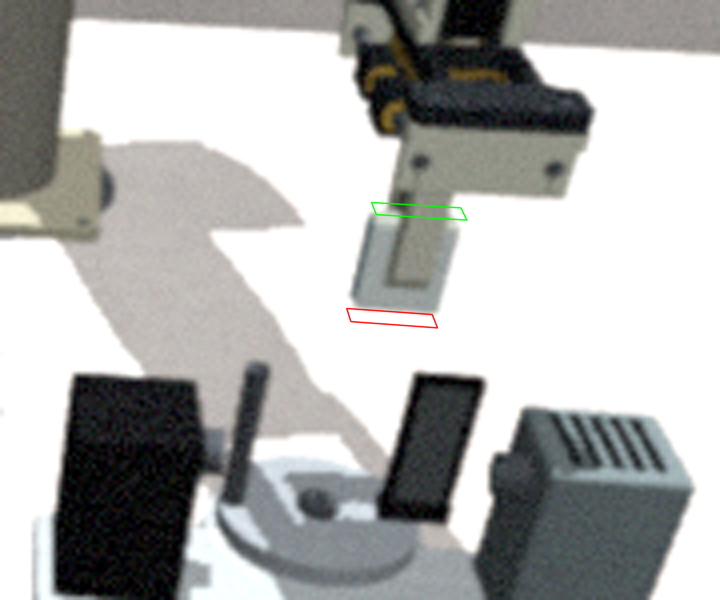

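```bash
python3 -m pendant '[{"delta_pos":[0,0.0006,0.008],"spin":0},{"delta_pos":[0,0.0006,0.022],"spin":0},{"delta_pos":[0,0.0006,0.04],"spin":0},{"delta_pos":[0,0.0006,0.06],"spin":0},{"delta_pos":[0,0.0006,0.08],"spin":0},{"delta_pos":[0,0.0006,0.098],"spin":0},{"delta_pos":[0,0.0006,0.112],"spin":0},{"delta_pos":[0,0.0006,0.12],"spin":0},{"delta_pos":[0,0.0006,0.122],"spin":0},{"delta_pos":[0,0.0006,0.122],"spin":0}]'
python3 - <<'E'
from h import *
s=robot.read_state(); print(s["force"],s["opening"])
plan(.5588,.239,.0918,92)
cv=box((.5588,.239),.034,.014,.042,.075,.125)
im,K,R,t=cam("scene"); overlay(im,K,R,t,model((.5585,.239),.034,np.pi/2)[1:2]+model((.5585,.239),.034,np.pi/2)[4:5]+cv,395,130,180,135,4,"pics/j_scene.png")
for n in("cell_center","cell","light_path","indexer_handle"):
    for m in robot.mark_of("scene",n)[:2]: print(n,round(m["score"],2),np.round(R.T@(np.array(m["location"])-t),4))
im,K,R,t=cam("top"); overlay(im,K,R,t,cv,85,150,170,120,4,"pics/j_top.png")
for n in("cell_center","cell","light_path","indexer_handle"):
    for m in robot.mark_of("top",n)[:2]: print(n,round(m["score"],2),np.round(R.T@(np.array(m["location"])-t),4))
E
```

```text
t: 17.2
tool_pos: [0.5589, 0.2388, 0.0921]
orientation: [-2.181, -2.258, -0.001]
force: [-0.9, -0.4, -0.1]
opening: 0.0139
[-0.8616476  -0.35496309 -0.0627998 ] 0.01394697376380171
yaw now 92.0 delta [ 0.0002 -0.0001  0.0003] spin -0.0 tilt [-0.001  0.002 -1.   ]
cell_center 0.81 [0.5591 0.2373 0.0991]
cell 0.72 [0.5613 0.2374 0.0756]
light_path 0.75 [0.5601 0.2354 0.1021]
indexer_handle 0.7 [0.5062 0.1906 0.1073]
cell_center 0.58 [0.5565 0.2374 0.1059]
cell 0.4 [0.556  0.2395 0.0731]
light_path 0.65 [ 0.7674 -0.0582  0.0025]
light_path 0.6 [0.5531 0.2393 0.1051]
indexer_handle 0.69 [ 0.7719 -0.0596 -0.0008]
indexer_handle 0.59 [0.5091 0.1846 0.1125]
```

View pics/j_scene.png

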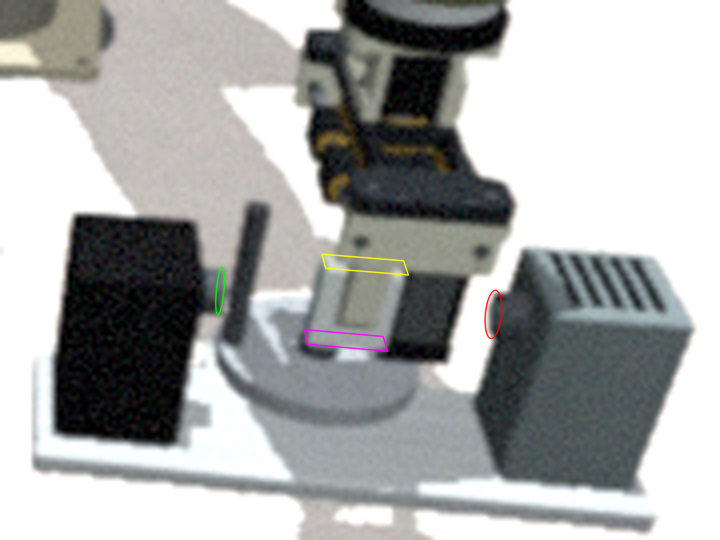

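View pics/j_top.png

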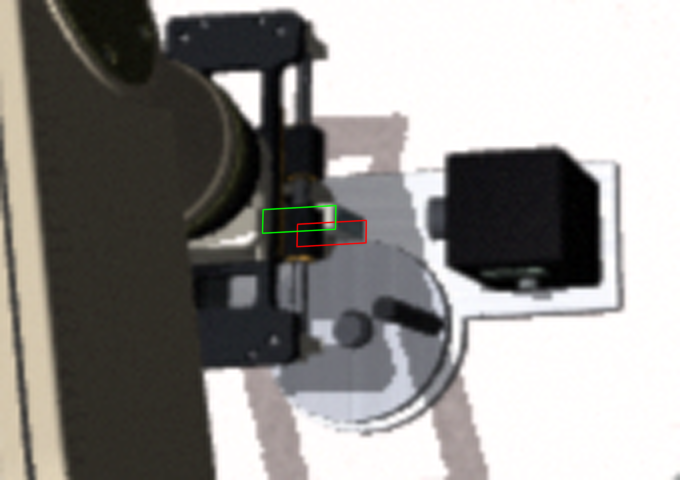

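```bash
python3 - <<'E'
from h import *
im,K,R,t=cam("scene"); g=im[185:230,435:535].astype(float)*1.6
cv=box((.5588,.239),.034,.014,.042,.075,.125)
a=cv2.resize(np.clip(g,0,255).astype(np.uint8),None,fx=8,fy=8,interpolation=cv2.INTER_CUBIC)
cv2.imwrite("pics/k.png",a)
print([np.round((proj(c,K,R,t)-[435,185]+.5)*8).tolist() for c in cv])
s=robot.read_state();print(s["t"],s["tool_pos"],np.abs(s["dq"]).max())
E
```

```text
[[[288.0, 218.0], [294.0, 247.0], [454.0, 262.0], [446.0, 232.0], [288.0, 218.0]], [[323.0, 67.0], [330.0, 95.0], [496.0, 109.0], [486.0, 81.0], [323.0, 67.0]]]
17.75 [0.55884012 0.23887665 0.09219165] 0.00239099728260044
```

View pics/k.png

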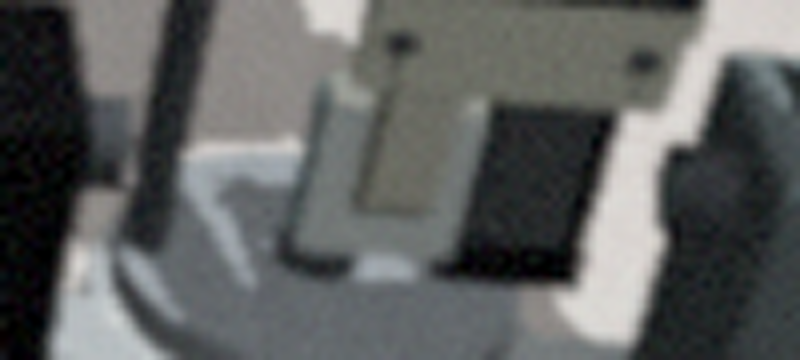

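The cell's lower front edge is at (298,247) to (455,258) px, against a model of (294,247) to (454,262). It is upright, centred between the barrel ends and clear of everything. Handing in.

```bash
python3 - <<'E'
from plant import robot
print(robot.close_job()); s=robot.read_state(); print(s["t"],s["tool_pos"],s["opening"],s["force"])
E
```

```text
the job is handed in; nothing more can be done
None
the job is handed in; nothing more can be done
```

The job is done and handed in at about 17.8 s. The turntable is in its second detent and the long cell is held in the light path.

- **Turntable:** I gripped it by the post and turned it a quarter turn anticlockwise. After I let go, the post fitted the 90° model in the scene picture, and the filter was out of the path.
- **Cell:** I took the long cell from the middle rack pocket, gripping only its frosted faces (opening 13.9 mm, 15 N). It is held upright, with a clear window facing lamp and detector, and nothing else touches it.
- **Last checks:** The tool was at (0.559, 0.239, 0.092), with forces under 1 N and the arm still. The cell's edges in the scene picture were within about 1 mm of where they should be.
- **Disagreements:** My estimates of the light-path centre differed by 2–4 mm. The lamp's lens barrel suggested it lies about 1.5 mm further towards the lamp, and the photometer marks up to 4–5 mm. In the top view the gripper hid most of the cell, so that view could not confirm the placing.
- **Other items:** I moved none of the other cells or glassware. I saw both short cells still in place right after the lift, but made no separate final check of the rest.

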